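# Close the vial case

### The job

Close up the open vial case with light pushes of the fingertips: first fold the upright keeper flap fully down over the vials, and only then swing the standing lid fully shut over it. Pinch and lift nothing; the vials and the stopper stay in the case, and everything else on the bench stays where it is.

Things in the scene. Friction and masses are not known exactly. Their poses are not given: they have to be found in the camera images.
- case: Grey plastic vial case, fixed to the bench, 170 (x) x 186 (y) x 86 mm high, walls 5 mm, open on top. Origin: centre of its underside. Its own z is up; its own +y is the side with the keeper flap, its own -y the side with the lid hinge (it is turned at most about 0.35 rad from the world axes). Both hinge lines run along its own x. Under the flap are vial cells, with three 62 mm vials standing in them, tops 71 mm above the bench.
- flap (a joint): Angle of the keeper flap, rad: 0 = folded down flat (a slightly springy stop), about 1.4 to 1.65 = upright at the start; range 0 to 1.75. The hinge is stiff and stays where it is left (0.09 N m, about 1 N near the free edge).
- flap_hinge (a point): Middle of the flap's hinge line, on the case's +y side, 84 mm from the case's centre line and 78 mm above the bench.
- flap_edge (a point): Middle of the flap's free edge, 104 mm from its hinge line. The flap is a plain aluminium plate 150 mm wide (along the case's x), 4 mm thick, its mid-plane through the hinge line. Upright, its outer face looks to the case's +y; it folds toward the case's -y, and then lies inside the walls with its upper face 80 mm above the bench, 6 mm below the rim.
- lid (a joint): Angle of the lid, rad: 0 = shut flat on the case (a slightly springy stop), about 1.6 to 1.85 = standing open at the start; range 0 to 1.95. The hinge is stiff (0.35 N m, about 2 N at the free edge); the lid stays wherever it is left and does not fall shut by itself, and strikes the flap if that still stands.
- lid_hinge (a point): Middle of the lid's hinge line, on the case's -y side, 96.5 mm from the case's centre line; the point lies 91 mm above the bench when the lid is shut.
- lid_edge (a point): Middle of the lid's free edge, in mid-thickness, 192.5 mm from lid_hinge. The lid is a grey plastic plate 174 mm wide (along the case's x), 8 mm thick, with a 2 mm raised panel that cannot be felt. Standing open its outer face looks to the case's -y; it swings toward the case's +y, and its top is then 95 mm above the bench.
- vial_a: Black-capped glass vial, diameter 27 mm, 62 mm high, loose in a cell of the case. Origin: centre of its underside.
- vial_b: As vial_a, in another cell.
- vial_c: As vial_a, in another cell.
- stopper_2: Black rubber stopper, 24 mm across, 25 mm high, loose in the open bay of the case by the lid hinge. Origin: centre of its underside.
- beaker_100: Bystander: small glass beaker, diameter 54 mm, 71 mm high, behind the case. Origin: centre of its underside.
- blue_stand: Bystander: small blue block with two capped mini vials, 40 x 48 x 58 mm, behind the case. Origin: centre of its underside.
- vial_loose_2: Bystander: glass vial with white cap, diameter 26 mm, 95 mm high, to the right of the case beyond the open lid. Origin: centre of its underside.
- septa_tin: Bystander: round tin, diameter 62 mm, 30 mm high, behind the case to the left. Origin: centre of its underside.
- timer: Bystander: small white bench timer, 58 x 73 x 38 mm, left of the case. Origin: centre of its underside.
- gas_syringe: Bystander: glass syringe lying flat, 29 x 148 x 22 mm, to the right of the case. Origin: centre of its underside.
Not all that is in view belongs to the job. Leave any brown look-alike of the vial_c alone. Leave any brown look-alike of the vial_b alone.

How it is judged:
On the way, in this order (a step that is already met when the one before it is completed fails the run):
1. the keeper flap is folded down flat while the lid still stands open (value of joint flap below 0.08 rad and value of joint lid above 1.2 rad), for 0.2 s.
2. the lid is shut over the folded flap (value of joint lid below 0.06 rad and value of joint flap below 0.08 rad), for 0.2 s.
At the end, for the whole second after the job is handed in: The keeper flap is folded down to within 0.08 rad of flat and the lid is shut to within 0.06 rad; vials and stopper are still in the case (all of step 2 and height (world z) of each of vial_a, vial_b, vial_c, stopper_2 below 0.02 m and horizontal distance between each of vial_a, vial_b, vial_c, stopper_2 and case below 0.12 m); the robot touches nothing.
It fails at once if the lid is swung down before the flap is folded (value of joint lid below 1.2 rad and value of joint flap above 0.3 rad).
It fails at once if the flap or the lid is pinched or forced (finger forces over 60 N) (contact force between the fingers and flap above 60 N or contact force between the fingers and lid above 60 N).
It fails at once if a vial or the stopper is lifted (over 15 mm) or taken out of its place in the case (height (world z) of any of vial_a, vial_b, vial_c, stopper_2 above 0.024 m or distance of any of vial_a, vial_b, vial_c from where it was at the start of the episode above 0.03 m).
It fails at once if a bystander is moved more than 30 mm or lifted (distance of any of beaker_100, blue_stand, vial_loose_2, septa_tin, timer, gas_syringe from where it was at the start of the episode above 0.03 m).
It also fails if it takes over 58 s, if anything falls off the work surface, if the arm or the gripper's body presses on something with over 40 N, if the wrist force passes 120 N, or if a joint passes its speed limit or range.

### The arm

A 7-joint arm with a two-finger parallel gripper is mounted at the origin on a cart in front of the work surface, level with it; the furniture and walls round the work are solid. World frame = base frame: x ahead of the robot, y to its left, z up, the work surface at z = 0. Lengths are in m, angles in rad, forces in N, time in s.
With the tool pointing down it reaches from about 0.425 to 0.925 m from the base axis. Payload 6.8 kg.
Tool frame: the origin (TCP) lies on the centre line of the jaws, within the pads' length; the fingertips stand 19 mm ahead of it and the grasp point (between the pads) is the TCP; z points along the fingers, y is the line along which they close (so a half turn about z gives the same grasp; the last joint's range is limited). The gripper opens to 85 mm and grips with 20 to 120 N. Pads are 22 mm wide; open, the fingers measure 114 mm over their backs; the gripper's body (76 mm by 85 mm) begins 54 mm behind the grasp point. The pads swing forward as they close: fully open they stand 13 mm farther back than shut.
Start: joints at [1.162, 0.477, 0.022, 1.555, -0.011, 1.109, -0.083], TCP at [0.2, -0.645, 0.25] pointing down, gripper open.
Joint ranges: [-2.96, 2.96], [-0.34, 2.1], [-1.41, 1.46], [0.24, 2.44], [-1.37, 4.51], [0.17, 1.92], [-2.96, 2.96]. Speed limits (rad/s): [2.39, 2.39, 3.14, 3.14, 3.14, 3.14, 3.14].

### API

Orientations are given as a rotation vector (axis times angle).
In Python, from bench import r gives the robot as it stands. The module is installed in compiled form; this text tells all that it offers.
- The arm moves only by the tool arm_command, never from a script. Its argument "rows" is a list of rows, each an object of numbers: "fingers": the opening, from -1 (shut) to 1 (fully open); "x", "y", "z": the shift along the tool's x, y, z in m; "ax", "ay", "az": the turn, a rotation vector about the tool's x, y, z in degrees. In form: [{"fingers": .., "x": .., "y": .., "z": .., "ax": .., "ay": .., "az": ..}, ...]. A call has 1 to 10 rows; each row shifts and turns the commanded pose from where the row before left it, along the tool's axes as they then stand; what a row does not reach is not made up. A row lasts 1/12 s, in which the tool goes at most 41.7 mm and 7.16 degrees, less where a joint would pass 70% of its speed; a pose out of reach is approached as far as the arm can. A call is refused whole if a number of a shift passes 0.0417 or a number of a turn 7.16, either way. A call with a gripper value outside its range is refused whole. The fingers move at their own pace and stop on an object; "grip_force" is the grip in N (left out, the last holds). Time passes only in rows, so rows that do not move let the fingers close. It gives the time, the measured TCP pose, the force, the opening and the grip force at its end, in the units of the state.
- r.get_obs(): the state, without advancing time (a new reading comes with each control period).
- r.grab_frame(name): name is "side" or "top"; returns a dict with "frame" (400x640x3 uint8, red, green, blue), "depth" (400x640 float32, m along the optical axis (not along the pixel's ray), 0 where there is no reading), "K" (3x3 intrinsics, pixels), "distortion" ([k1, k2, p1, p2, k3] as OpenCV has them; the pictures are not rectified), "world_from_camera" (4x4, takes a point from camera to world coordinates). Camera axes: x right, y down, z forward; pixel columns grow to the right and rows downward; lengths in m; the calibration is good to about 2 mm. A picture is of the moment at which its call begins.
- r.hand_in(): hands the job in; it is judged then, once.
The state is a dict: "clock": time; "joints": joint angles; "qvel": joint speeds; "tau": joint torques, N m; "tcp_pos": TCP position; "orientation": TCP orientation; "contact_force": force on the tool from outside, world axes, zero at the start; "moment": the same for the moment, N m; "grip_width": finger opening in m; "gripper_force": force on a finger pad.
Only numpy, scipy, OpenCV 4.12 (cv2) and the standard library are available. Lean on these libraries where they do the work, as an engineer would, in place of code of your own. Each camera call takes 0.05 s, during which the arm holds its last target. There are 200 camera calls.

## Working session

There is one attempt and no reset: what is moved stays moved. The work goes in short steps, Python scripts to look and compute and a tool call to move; the robot and the scene stay as the last step left them, time stands still between calls to the robot, and variables do not carry over. Pictures are saved under pics/ and viewed, at most 10 in all, crops included, and the job is handed in when it is done.

Besides the shell and the picture viewer there is one more tool, called after "Call:" by a JSON object that holds its "name" and its "arguments". arm_command: Moves the arm, as the interface text tells. Its arguments: {"type":"object","properties":{"rows":{"type":"array"},"grip_force":{"type":"number"}},"required":["rows"]}

```bash
mkdir -p pics; python3 - <<'E'
from bench import r
import cv2,numpy as np
o=r.get_obs();print({k:np.round(v,3).tolist() for k,v in o.items()})
for n in("top","side"):
    f=r.grab_frame(n);np.savez(f"{n}0.npz",**f)
    cv2.imwrite(f"pics/{n}0.png",f["frame"][:,:,::-1]);print(n,f["K"].tolist(),np.round(f["world_from_camera"],3).tolist(),f["distortion"],(f["depth"]>0).mean())
E
```

```text
{'clock': 0.0, 'joints': [1.162, 0.478, 0.022, 1.556, -0.012, 1.109, -0.083], 'qvel': [0.0, -0.001, 0.002, -0.001, 0.0, 0.001, 0.001], 'tau': [-0.0, -59.645, 1.607, -28.119, 0.012, 0.009, -0.0], 'tcp_pos': [0.2, -0.644, 0.249], 'orientation': [-3.104, -0.47, 0.001], 'contact_force': [0.257, 0.175, -0.65], 'moment': [-0.036, -0.082, -0.024], 'gripper_force': 0.0, 'grip_width': 0.086}
top [[449.9743312306107, 0.0, 321.6315322270607], [0.0, 449.9743312306107, 193.42034064535616], [0.0, 0.0, 1.0]] [[0.115, -0.961, 0.25, 0.327], [-0.993, -0.11, 0.033, -0.115], [-0.004, -0.253, -0.968, 0.975], [0.0, 0.0, 0.0, 1.0]] [-0.1158441  0.         0.         0.         0.       ] 0.99578125
side [[399.6404639573806, 0.0, 313.78267315286405], [0.0, 399.6404639573806, 198.41966698331777], [0.0, 0.0, 1.0]] [[0.578, -0.669, 0.467, 0.126], [-0.816, -0.484, 0.316, -0.356], [0.015, -0.564, -0.826, 0.785], [0.0, 0.0, 0.0, 1.0]] [-0.05165632  0.          0.          0.          0.        ] 0.932
```

View pics/top0.png

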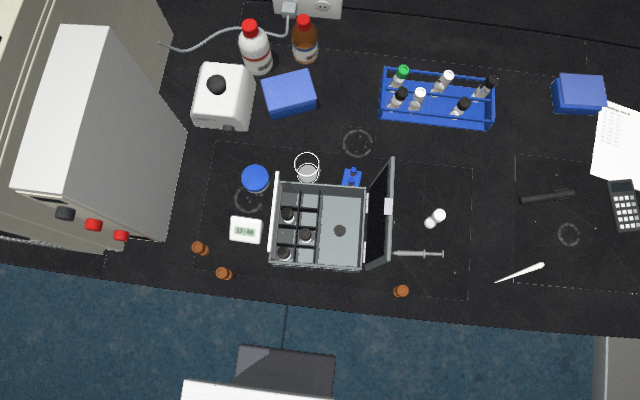

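View pics/side0.png

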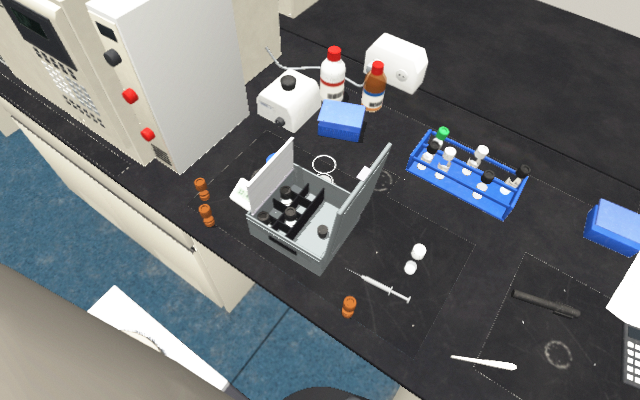

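Top view: the case is centred near (320,226), with the flap standing at its left edge (column ~275) and the lid standing on the right (~380,215). The timer is at (245,230), the tin at (255,178), the beaker at (307,168), the blue stand at (352,177) and the syringe at (420,254). Side view: the flap's inner face is near (270,175) and the lid near (360,205).

```bash
cat > h.py <<'E'
import numpy as np,cv2
def cloud(f):
    h,w=f["depth"].shape
    u,v=np.meshgrid(np.arange(w),np.arange(h))
    p=cv2.undistortPoints(np.stack([u,v],-1).reshape(-1,1,2).astype(float),f["K"],f["distortion"])[:,0]
    d=f["depth"].reshape(-1,1);P=np.hstack([p*d,d])
    T=f["world_from_camera"];W=P@T[:3,:3].T+T[:3,3];W[d[:,0]==0]=np.nan
    return W.reshape(h,w,3)
def case_pts(n,reg=None):
    f=np.load(n);return cloud(f),f["frame"]
E
python3 - <<'E'
from h import *
P,_=case_pts("top0.npz");S,_=case_pts("side0.npz")
for n,C in(("top",P),("side",S)):
    q=C.reshape(-1,3);m=(q[:,0]>.4)&(q[:,0]<.75)&(q[:,1]>-.35)&(q[:,1]<.15)
    q=q[m]
    rim=q[(q[:,2]>.080)&(q[:,2]<.091)]
    print(n,len(rim),rim.min(0),rim.max(0),cv2.minAreaRect(rim[:,:2].astype(np.float32)*1000))
    hi=q[q[:,2]>.105]
    # flap / lid by y split
    for s,k in(("flap",hi[:,1]>-.1),("lid",hi[:,1]<-.1)):
        h=hi[k]
        if len(h)<20: print(s,len(h));continue
        c=h.mean(0);U,D,V=np.linalg.svd(h-c,full_matrices=False)
        print(s,len(h),"c",c.round(3),"n",V[2].round(3),"sd",D/np.sqrt(len(h)),"min",h.min(0).round(3),"max",h.max(0).round(3))
names={"timer":(245,230),"tin":(255,178),"beaker":(307,168),"stand":(352,177),"syr":(420,254),"vl2":(437,216),"stop":(340,231),"va":(288,214),"vb":(305,236),"vc":(283,253)}
for k,(u,v) in names.items(): print(k,P[v,u].round(3))
print("bench",P[300,200],P[290,330])
E
```

```text
top 1113 [ 0.40545183 -0.33474516  0.08000628] [0.74990614 0.14996239 0.09099349] ((529.9361572265625, -43.001373291015625), (529.546142578125, 265.3433532714844), 65.90171813964844)
flap 546 c [ 0.487 -0.003  0.161] n [ 0.035 -0.999 -0.01 ] sd [0.04400284 0.02733012 0.00159355] min [ 0.416 -0.009  0.105] max [0.566 0.003 0.186]
lid 2475 c [ 0.492 -0.193  0.219] n [-0.041  0.992  0.118] sd [0.0543674  0.04967103 0.00231545] min [ 0.41  -0.21   0.105] max [ 0.585 -0.178  0.284]
side 826 [ 0.40534897 -0.33965118  0.08000096] [0.74989122 0.14980939 0.09097624] ((529.736083984375, -47.83587646484375), (528.473876953125, 267.438232421875), 66.17094421386719)
flap 1274 c [ 0.487 -0.004  0.149] n [-0.036  0.999  0.016] sd [0.04381875 0.02421525 0.00107729] min [ 0.416 -0.01   0.105] max [0.566 0.002 0.185]
lid 1880 c [ 0.481 -0.202  0.223] n [ 0.026 -0.998 -0.063] sd [0.05596357 0.04815953 0.00317004] min [ 0.411 -0.211  0.105] max [ 0.585 -0.189  0.283]
timer [0.473 0.071 0.028]
tin [0.589 0.067 0.031]
beaker [ 0.633 -0.042  0.004]
stand [ 0.618 -0.145  0.023]
syr [ 0.467 -0.308  0.01 ]
vl2 [ 0.536 -0.323  0.087]
stop [ 0.493 -0.131  0.036]
va [ 0.51  -0.02   0.069]
vb [ 0.469 -0.061  0.068]
vc [ 0.429 -0.021  0.069]
bench [ 0.30499948  0.37283014 -0.82099087] [ 0.3698174  -0.12398047 -0.00190241]
```

Call:
{"name": "arm_command", "arguments": {"rows": [{"fingers": -1,"z": -0.03,"az": 5},{"fingers": -1,"z": -0.03,"az": 5},{"fingers": -1,"z": -0.03,"az": 5},{"fingers": -1,"z": -0.03},{"fingers": -1,"x": 0.037},{"fingers": -1,"x": 0.037},{"fingers": -1,"x": 0.037},{"fingers": -1,"x": 0.037},{"fingers": -1,"x": 0.037},{"fingers": -1,"x": 0.037}], "grip_force": 20}}

```text
validation failed for argument at $.ro...
```

Call:
{"name": "arm_command", "arguments": {"rows": [{"fingers": -1,"x": 0,"y": 0,"z": -0.03,"ax": 0,"ay": 0,"az": 5},{"fingers": -1,"x": 0,"y": 0,"z": -0.03,"ax": 0,"ay": 0,"az": 5},{"fingers": -1,"x": 0,"y": 0,"z": -0.03,"ax": 0,"ay": 0,"az": 5},{"fingers": -1,"x": 0,"y": 0,"z": -0.03,"ax": 0,"ay": 0,"az": 0},{"fingers": -1,"x": 0.037,"y": 0,"z": 0,"ax": 0,"ay": 0,"az": 0},{"fingers": -1,"x": 0.037,"y": 0,"z": 0,"ax": 0,"ay": 0,"az": 0},{"fingers": -1,"x": 0.037,"y": 0,"z": 0,"ax": 0,"ay": 0,"az": 0}], "grip_force": 20}}

```text
clock: 0.68
tcp_pos: [0.3115, -0.6405, 0.371]
orientation: [3.14, 0.058, 0.001]
contact_force: [1.0, 0.4, -0.4]
grip_width: 0.0009
gripper_force: 0.0
```

Call:
{"name": "arm_command", "arguments": {"rows": [{"fingers": -1,"x": 0.037,"y": 0,"z": 0,"ax": 0,"ay": 0,"az": 0},{"fingers": -1,"x": 0.037,"y": 0,"z": 0,"ax": 0,"ay": 0,"az": 0},{"fingers": -1,"x": 0.037,"y": 0,"z": 0,"ax": 0,"ay": 0,"az": 0},{"fingers": -1,"x": 0.037,"y": 0,"z": 0,"ax": 0,"ay": 0,"az": 0},{"fingers": -1,"x": 0.037,"y": -0.01,"z": 0,"ax": 0,"ay": 0,"az": 0},{"fingers": -1,"x": 0.02,"y": -0.03,"z": 0,"ax": 0,"ay": 0,"az": 0},{"fingers": -1,"x": 0,"y": -0.035,"z": 0,"ax": 0,"ay": 0,"az": 0},{"fingers": -1,"x": 0,"y": -0.035,"z": 0,"ax": 0,"ay": 0,"az": 0},{"fingers": -1,"x": 0,"y": -0.035,"z": 0,"ax": 0,"ay": 0,"az": 0},{"fingers": -1,"x": 0,"y": -0.035,"z": 0,"ax": 0,"ay": 0,"az": 0}]}}

```text
clock: 1.52
tcp_pos: [0.5085, -0.4506, 0.3695]
orientation: [-3.14, -0.062, 0.002]
contact_force: [1.0, -0.4, -0.1]
grip_width: 0.0002
gripper_force: 0.0
```

Call:
{"name": "arm_command", "arguments": {"rows": [{"fingers": -1,"x": 0,"y": -0.035,"z": 0,"ax": 0,"ay": 0,"az": 0},{"fingers": -1,"x": 0,"y": -0.035,"z": 0,"ax": 0,"ay": 0,"az": 0},{"fingers": -1,"x": 0,"y": -0.035,"z": 0,"ax": 0,"ay": 0,"az": 0},{"fingers": -1,"x": 0,"y": -0.035,"z": 0,"ax": 0,"ay": 0,"az": 0},{"fingers": -1,"x": 0,"y": -0.035,"z": 0,"ax": 0,"ay": 0,"az": 0},{"fingers": -1,"x": 0,"y": -0.035,"z": 0,"ax": 0,"ay": 0,"az": 0},{"fingers": -1,"x": 0,"y": -0.035,"z": 0,"ax": 0,"ay": 0,"az": 0},{"fingers": -1,"x": 0,"y": -0.035,"z": 0,"ax": 0,"ay": 0,"az": 0},{"fingers": -1,"x": 0,"y": -0.035,"z": 0,"ax": 0,"ay": 0,"az": 0},{"fingers": -1,"x": 0,"y": -0.035,"z": 0,"ax": 0,"ay": 0,"az": 0}]}}

```text
clock: 2.35
tcp_pos: [0.4944, -0.1011, 0.37]
orientation: [3.141, 0.061, -0.001]
contact_force: [0.8, -0.0, -0.0]
grip_width: 0.0002
gripper_force: 0.0
```

Call:
{"name": "arm_command", "arguments": {"rows": [{"fingers": -1,"x": 0,"y": -0.036,"z": 0,"ax": 0,"ay": 0,"az": 0},{"fingers": -1,"x": 0,"y": -0.036,"z": 0,"ax": 0,"ay": 0,"az": 0},{"fingers": -1,"x": 0,"y": -0.036,"z": 0,"ax": 0,"ay": 0,"az": 0},{"fingers": -1,"x": 0,"y": -0.034,"z": 0,"ax": 0,"ay": 0,"az": 0},{"fingers": -1,"x": 0,"y": 0,"z": 0.035,"ax": 0,"ay": 0,"az": 0},{"fingers": -1,"x": 0,"y": 0,"z": 0.035,"ax": 0,"ay": 0,"az": 0},{"fingers": -1,"x": 0,"y": 0,"z": 0.035,"ax": 0,"ay": 0,"az": 0},{"fingers": -1,"x": 0,"y": 0,"z": 0.035,"ax": 0,"ay": 0,"az": 0},{"fingers": -1,"x": 0,"y": 0,"z": 0.035,"ax": 0,"ay": 0,"az": 0},{"fingers": -1,"x": 0,"y": 0,"z": 0,"ax": 0,"ay": 0,"az": 0}]}}

```text
clock: 3.18
tcp_pos: [0.485, 0.0382, 0.1893]
orientation: [3.14, 0.062, -0.018]
contact_force: [-0.9, -1.1, -0.2]
grip_width: -0.0
gripper_force: 0.0
```

```bash
python3 - <<'E'
from bench import r
from h import *
o=r.get_obs();print(o["tcp_pos"].round(4) if hasattr(o["tcp_pos"],'round') else o["tcp_pos"])
f=r.grab_frame("side");cv2.imwrite("pics/side1.png",f["frame"][50:300,150:470,::-1].repeat(2,0).repeat(2,1))
E
```

```text
[0.485  0.0382 0.1893]
```

View pics/side1.png

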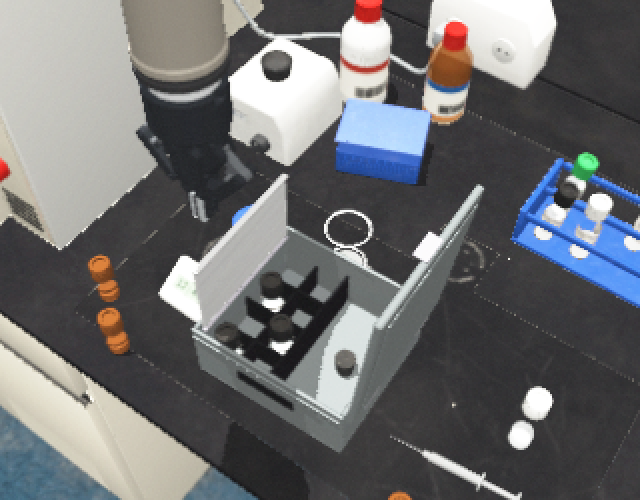

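```bash
python3 - <<'E'
from bench import r
from h import *
for n in("side","top"):
    q=cloud(r.grab_frame(n)).reshape(-1,3)
    for lo,hi in((.13,.15),(.15,.155),(.155,.16),(.16,.165),(.165,.17),(.17,.175),(.175,.19),(.19,.21)):
        m=q[(abs(q[:,0]-.485)<.05)&(q[:,1]>.015)&(q[:,1]<.07)&(q[:,2]>lo)&(q[:,2]<hi)]
        print(n,lo,len(m),m.min(0).round(3) if len(m) else "",m.max(0).round(3) if len(m) else "")
E
```

```text
side 0.13 0  
side 0.15 0  
side 0.155 0  
side 0.16 0  
side 0.165 0  
side 0.17 2 [0.481 0.032 0.174] [0.482 0.033 0.175]
side 0.175 49 [0.474 0.024 0.175] [0.494 0.052 0.189]
side 0.19 86 [0.474 0.024 0.19 ] [0.491 0.052 0.21 ]
top 0.13 0  
top 0.15 0  
top 0.155 0  
top 0.16 0  
top 0.165 0  
top 0.17 0  
top 0.175 16 [0.476 0.027 0.18 ] [0.482 0.046 0.189]
top 0.19 21 [0.476 0.026 0.19 ] [0.485 0.043 0.209]
```

Side view: the closed fingertips are behind the flap, near crop pixel (200,215). The cloud puts the tip 19 mm below the TCP. Next I lower the tip and start the push.

Call:
{"name": "arm_command", "arguments": {"rows": [{"fingers": -1,"x": 0,"y": 0,"z": 0.012,"ax": 0,"ay": 0,"az": 0},{"fingers": -1,"x": 0,"y": 0.012,"z": 0,"ax": 0,"ay": 0,"az": 0},{"fingers": -1,"x": 0,"y": 0.006,"z": 0,"ax": 0,"ay": 0,"az": 0},{"fingers": -1,"x": 0,"y": 0.006,"z": 0,"ax": 0,"ay": 0,"az": 0},{"fingers": -1,"x": 0,"y": 0.006,"z": 0,"ax": 0,"ay": 0,"az": 0},{"fingers": -1,"x": 0,"y": 0.006,"z": 0.001,"ax": 0,"ay": 0,"az": 0},{"fingers": -1,"x": 0,"y": 0.006,"z": 0.001,"ax": 0,"ay": 0,"az": 0}]}}

```text
clock: 3.92
tcp_pos: [0.4919, -0.0031, 0.1821]
orientation: [-3.141, -0.061, -0.003]
contact_force: [-0.1, 0.4, 0.5]
grip_width: 0.0003
gripper_force: 0.5
```

Call:
{"name": "arm_command", "arguments": {"rows": [{"fingers": -1,"x": 0,"y": 0.0076,"z": 0.004,"ax": 0,"ay": 0,"az": 0},{"fingers": -1,"x": 0,"y": 0.0076,"z": 0.005,"ax": 0,"ay": 0,"az": 0},{"fingers": -1,"x": 0,"y": 0.0076,"z": 0.005,"ax": 0,"ay": 0,"az": 0},{"fingers": -1,"x": 0,"y": 0.0085,"z": 0.006,"ax": 0,"ay": 0,"az": 0},{"fingers": -1,"x": 0,"y": 0.0085,"z": 0.006,"ax": 0,"ay": 0,"az": 0},{"fingers": -1,"x": 0,"y": 0.0065,"z": 0.008,"ax": 0,"ay": 0,"az": 0},{"fingers": -1,"x": 0,"y": 0.0065,"z": 0.008,"ax": 0,"ay": 0,"az": 0},{"fingers": -1,"x": 0,"y": 0,"z": 0,"ax": 0,"ay": 0,"az": 0}]}}

```text
clock: 4.58
tcp_pos: [0.492, -0.0574, 0.1373]
orientation: [3.141, 0.058, -0.005]
contact_force: [0.1, -0.3, 0.7]
grip_width: 0.0001
gripper_force: 0.0
```

Call:
{"name": "arm_command", "arguments": {"rows": [{"fingers": -1,"x": 0,"y": 0.0035,"z": 0.009,"ax": 0,"ay": 0,"az": 0},{"fingers": -1,"x": 0,"y": 0.0035,"z": 0.009,"ax": 0,"ay": 0,"az": 0},{"fingers": -1,"x": 0,"y": 0.003,"z": 0.007,"ax": 0,"ay": 0,"az": 0},{"fingers": -1,"x": 0,"y": 0,"z": 0.007,"ax": 0,"ay": 0,"az": 0},{"fingers": -1,"x": 0,"y": 0,"z": 0.004,"ax": 0,"ay": 0,"az": 0},{"fingers": -1,"x": 0,"y": 0,"z": 0.002,"ax": 0,"ay": 0,"az": 0},{"fingers": -1,"x": 0,"y": 0,"z": 0,"ax": 0,"ay": 0,"az": 0}]}}

```text
clock: 5.17
tcp_pos: [0.4932, -0.0654, 0.1007]
orientation: [-3.141, -0.062, 0.002]
contact_force: [0.4, -0.7, 1.0]
grip_width: -0.0005
gripper_force: 0.0
```

Call:
{"name": "arm_command", "arguments": {"rows": [{"fingers": -1,"x": 0,"y": 0,"z": 0.001,"ax": 0,"ay": 0,"az": 0},{"fingers": -1,"x": 0,"y": 0,"z": 0.001,"ax": 0,"ay": 0,"az": 0},{"fingers": -1,"x": 0,"y": 0,"z": 0.001,"ax": 0,"ay": 0,"az": 0},{"fingers": -1,"x": 0,"y": 0,"z": 0,"ax": 0,"ay": 0,"az": 0}]}}

```text
clock: 5.5
tcp_pos: [0.4939, -0.0654, 0.099]
orientation: [3.141, 0.062, 0.001]
contact_force: [-1.2, 0.3, 5.9]
grip_width: 0.0
gripper_force: 3.1
```

Call:
{"name": "arm_command", "arguments": {"rows": [{"fingers": -1,"x": 0,"y": 0,"z": 0.001,"ax": 0,"ay": 0,"az": 0},{"fingers": -1,"x": 0,"y": 0,"z": 0,"ax": 0,"ay": 0,"az": 0},{"fingers": -1,"x": 0,"y": 0,"z": 0,"ax": 0,"ay": 0,"az": 0},{"fingers": -1,"x": 0,"y": 0,"z": 0,"ax": 0,"ay": 0,"az": 0}]}}

```text
clock: 5.83
tcp_pos: [0.4939, -0.0654, 0.0989]
orientation: [3.141, 0.061, 0.001]
contact_force: [-5.7, 1.4, 17.4]
grip_width: 0.0001
gripper_force: 8.2
```

Call:
{"name": "arm_command", "arguments": {"rows": [{"fingers": -1,"x": 0,"y": 0,"z": -0.02,"ax": 0,"ay": 0,"az": 0},{"fingers": -1,"x": 0,"y": 0,"z": -0.035,"ax": 0,"ay": 0,"az": 0},{"fingers": -1,"x": 0,"y": 0,"z": -0.035,"ax": 0,"ay": 0,"az": 0},{"fingers": -1,"x": 0,"y": 0,"z": -0.035,"ax": 0,"ay": 0,"az": 0},{"fingers": -1,"x": 0,"y": 0,"z": -0.035,"ax": 0,"ay": 0,"az": 0},{"fingers": -1,"x": 0,"y": 0,"z": -0.035,"ax": 0,"ay": 0,"az": 0},{"fingers": -1,"x": 0,"y": 0,"z": -0.035,"ax": 0,"ay": 0,"az": 0},{"fingers": -1,"x": 0,"y": 0,"z": -0.035,"ax": 0,"ay": 0,"az": 0},{"fingers": -1,"x": 0,"y": -0.03,"z": 0,"ax": 0,"ay": 0,"az": 0},{"fingers": -1,"x": 0,"y": 0,"z": 0,"ax": 0,"ay": 0,"az": 0}]}}

```text
clock: 6.67
tcp_pos: [0.4934, -0.0308, 0.3652]
orientation: [-3.139, -0.069, -0.009]
contact_force: [0.0, 1.6, -0.9]
grip_width: 0.0005
gripper_force: 0.0
```

```bash
python3 - <<'E'
from bench import r
from h import *
S=[]
for n in("side","top"):
    f=r.grab_frame(n)
    q=cloud(f).reshape(-1,3)
    m=q[(abs(q[:,0]-.491)<.065)&(q[:,1]>-.1)&(q[:,1]<-.012)&(q[:,2]>.06)&(q[:,2]<.1)]
    A=np.c_[m[:,:2]-[.49,-.05],np.ones(len(m))];c=np.linalg.lstsq(A,m[:,2],rcond=None)[0]
    print(n,len(m),"flap slope,z",c.round(4))
    if n=="side":cv2.imwrite("pics/side2.png",f["frame"][50:300,150:470,::-1].repeat(2,0).repeat(2,1))
    l=q[(abs(q[:,0]-.491)<.1)&(q[:,1]<-.165)&(q[:,1]>-.23)&(q[:,2]>.11)&(q[:,2]<.3)]
    for z in np.arange(.12,.29,.02):
        k=l[abs(l[:,2]-z)<.01]
        if len(k):print("lid",z.round(2),len(k),np.percentile(k[:,1],[2,50,98]).round(4),k[:,2].max().round(3))
E
```

```text
side 2111 flap slope,z [0.001  0.0001 0.0796]
lid 0.12 118 [-0.1974 -0.1946 -0.1901] 0.13
lid 0.14 122 [-0.1994 -0.1964 -0.1913] 0.15
lid 0.16 135 [-0.2012 -0.1982 -0.1932] 0.17
lid 0.18 138 [-0.2034 -0.2002 -0.1946] 0.19
lid 0.2 151 [-0.2051 -0.2021 -0.1975] 0.21
lid 0.22 161 [-0.2067 -0.2041 -0.1993] 0.23
lid 0.24 177 [-0.209  -0.206  -0.2007] 0.25
lid 0.26 285 [-0.2103 -0.2074 -0.2032] 0.27
lid 0.28 561 [-0.2096 -0.2038 -0.1927] 0.282
top 2498 flap slope,z [-0.0019  0.002   0.0796]
lid 0.12 167 [-0.1881 -0.1823 -0.1787] 0.13
lid 0.14 179 [-0.1904 -0.1842 -0.1808] 0.15
lid 0.16 188 [-0.1925 -0.1863 -0.1826] 0.17
lid 0.18 207 [-0.1943 -0.1879 -0.1846] 0.19
lid 0.2 226 [-0.1963 -0.19   -0.1867] 0.21
lid 0.22 237 [-0.1981 -0.192  -0.1887] 0.23
lid 0.24 260 [-0.2008 -0.194  -0.1909] 0.25
lid 0.26 330 [-0.2019 -0.1968 -0.1926] 0.27
lid 0.28 655 [-0.2085 -0.2019 -0.1926] 0.283
```

View pics/side2.png

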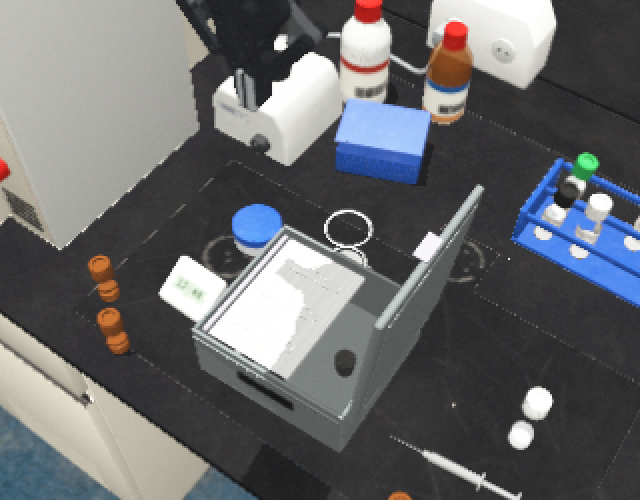

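Side view: the flap lies flat in the case around crop (285,310), and both clouds put it at z 0.080 with no slope. The lid still stands, at about 1.66 rad with its top at z 0.283. Next I go over the lid to its far side.

Call:
{"name": "arm_command", "arguments": {"rows": [{"fingers": -1,"x": 0,"y": 0.0375,"z": 0,"ax": 0,"ay": 0,"az": 0},{"fingers": -1,"x": 0,"y": 0.0375,"z": 0,"ax": 0,"ay": 0,"az": 0},{"fingers": -1,"x": 0,"y": 0.0375,"z": 0,"ax": 0,"ay": 0,"az": 0},{"fingers": -1,"x": 0,"y": 0.0375,"z": 0,"ax": 0,"ay": 0,"az": 0},{"fingers": -1,"x": 0,"y": 0.0375,"z": 0,"ax": 0,"ay": 0,"az": 0},{"fingers": -1,"x": 0,"y": 0.0375,"z": 0,"ax": 0,"ay": 0,"az": 0},{"fingers": -1,"x": 0,"y": 0.01,"z": 0,"ax": 0,"ay": 0,"az": 0},{"fingers": -1,"x": 0,"y": 0,"z": 0.03,"ax": 0,"ay": 0,"az": 0},{"fingers": -1,"x": 0,"y": 0,"z": 0.03,"ax": 0,"ay": 0,"az": 0},{"fingers": -1,"x": 0,"y": 0,"z": 0.03,"ax": 0,"ay": 0,"az": 0}]}}

```text
clock: 7.6
tcp_pos: [0.5009, -0.2713, 0.2707]
orientation: [3.141, 0.059, -0.001]
contact_force: [-0.2, -0.3, 0.8]
grip_width: -0.0003
gripper_force: 0.0
```

Call:
{"name": "arm_command", "arguments": {"rows": [{"fingers": -1,"x": 0,"y": 0,"z": 0.006,"ax": 0,"ay": 0,"az": 0},{"fingers": -1,"x": 0,"y": -0.015,"z": 0,"ax": 0,"ay": 0,"az": 0},{"fingers": -1,"x": 0,"y": -0.015,"z": 0,"ax": 0,"ay": 0,"az": 0},{"fingers": -1,"x": 0,"y": -0.008,"z": 0,"ax": 0,"ay": 0,"az": 0},{"fingers": -1,"x": 0,"y": -0.007,"z": 0,"ax": 0,"ay": 0,"az": 0},{"fingers": -1,"x": 0,"y": -0.007,"z": 0,"ax": 0,"ay": 0,"az": 0},{"fingers": -1,"x": 0,"y": -0.007,"z": 0,"ax": 0,"ay": 0,"az": 0},{"fingers": -1,"x": 0,"y": -0.007,"z": 0,"ax": 0,"ay": 0,"az": 0},{"fingers": -1,"x": 0,"y": -0.007,"z": 0,"ax": 0,"ay": 0,"az": 0}]}}

```text
clock: 8.35
tcp_pos: [0.499, -0.1977, 0.2668]
orientation: [3.14, 0.06, 0.001]
contact_force: [1.3, -0.8, 2.0]
grip_width: -0.0001
gripper_force: 1.1
```

Call:
{"name": "arm_command", "arguments": {"rows": [{"fingers": -1,"x": 0,"y": -0.0082,"z": 0.0015,"ax": 0,"ay": 0,"az": 0},{"fingers": -1,"x": 0,"y": -0.0082,"z": 0.0015,"ax": 0,"ay": 0,"az": 0},{"fingers": -1,"x": 0,"y": -0.0082,"z": 0.0015,"ax": 0,"ay": 0,"az": 0},{"fingers": -1,"x": 0,"y": -0.0082,"z": 0.0015,"ax": 0,"ay": 0,"az": 0},{"fingers": -1,"x": 0,"y": -0.0095,"z": 0.0036,"ax": 0,"ay": 0,"az": 0},{"fingers": -1,"x": 0,"y": -0.0095,"z": 0.0036,"ax": 0,"ay": 0,"az": 0},{"fingers": -1,"x": 0,"y": -0.0095,"z": 0.0036,"ax": 0,"ay": 0,"az": 0},{"fingers": -1,"x": 0,"y": -0.0095,"z": 0.0036,"ax": 0,"ay": 0,"az": 0}]}}

```text
clock: 9.02
tcp_pos: [0.4959, -0.1256, 0.2453]
orientation: [-3.141, -0.062, 0.0]
contact_force: [0.5, -2.6, -0.8]
grip_width: -0.0003
gripper_force: 0.8
```

Call:
{"name": "arm_command", "arguments": {"rows": [{"fingers": -1,"x": 0,"y": -0.0103,"z": 0.0077,"ax": 0,"ay": 0,"az": 0},{"fingers": -1,"x": 0,"y": -0.0103,"z": 0.0077,"ax": 0,"ay": 0,"az": 0},{"fingers": -1,"x": 0,"y": -0.0103,"z": 0.0077,"ax": 0,"ay": 0,"az": 0},{"fingers": -1,"x": 0,"y": -0.0064,"z": 0.0079,"ax": 0,"ay": 0,"az": 0},{"fingers": -1,"x": 0,"y": -0.0064,"z": 0.0079,"ax": 0,"ay": 0,"az": 0},{"fingers": -1,"x": 0,"y": -0.0064,"z": 0.0079,"ax": 0,"ay": 0,"az": 0},{"fingers": -1,"x": 0,"y": -0.0064,"z": 0.0079,"ax": 0,"ay": 0,"az": 0},{"fingers": -1,"x": 0,"y": 0,"z": 0,"ax": 0,"ay": 0,"az": 0}]}}

```text
clock: 9.68
tcp_pos: [0.4927, -0.0688, 0.1892]
orientation: [-3.14, -0.064, 0.005]
contact_force: [0.1, -0.5, 0.3]
grip_width: 0.0001
gripper_force: 0.0
```

Call:
{"name": "arm_command", "arguments": {"rows": [{"fingers": -1,"x": 0,"y": -0.004,"z": 0.0095,"ax": 0,"ay": 0,"az": 0},{"fingers": -1,"x": 0,"y": -0.004,"z": 0.0095,"ax": 0,"ay": 0,"az": 0},{"fingers": -1,"x": 0,"y": -0.004,"z": 0.0095,"ax": 0,"ay": 0,"az": 0},{"fingers": -1,"x": 0,"y": -0.004,"z": 0.0095,"ax": 0,"ay": 0,"az": 0},{"fingers": -1,"x": 0,"y": -0.003,"z": 0.0085,"ax": 0,"ay": 0,"az": 0},{"fingers": -1,"x": 0,"y": -0.002,"z": 0.0085,"ax": 0,"ay": 0,"az": 0},{"fingers": -1,"x": 0,"y": 0,"z": 0.0075,"ax": 0,"ay": 0,"az": 0},{"fingers": -1,"x": 0,"y": 0,"z": 0.0055,"ax": 0,"ay": 0,"az": 0},{"fingers": -1,"x": 0,"y": 0,"z": 0,"ax": 0,"ay": 0,"az": 0}]}}

```text
clock: 10.43
tcp_pos: [0.4921, -0.0493, 0.1218]
orientation: [-3.141, -0.061, 0.004]
contact_force: [-0.5, 1.3, -0.3]
grip_width: -0.0
gripper_force: 0.0
```

Call:
{"name": "arm_command", "arguments": {"rows": [{"fingers": -1,"x": 0,"y": 0,"z": 0.003,"ax": 0,"ay": 0,"az": 0},{"fingers": -1,"x": 0,"y": 0,"z": 0.002,"ax": 0,"ay": 0,"az": 0},{"fingers": -1,"x": 0,"y": 0,"z": 0.001,"ax": 0,"ay": 0,"az": 0},{"fingers": -1,"x": 0,"y": 0,"z": 0.001,"ax": 0,"ay": 0,"az": 0},{"fingers": -1,"x": 0,"y": 0,"z": 0,"ax": 0,"ay": 0,"az": 0}]}}

```text
clock: 10.85
tcp_pos: [0.4931, -0.0494, 0.1162]
orientation: [3.141, 0.061, 0.0]
contact_force: [-0.2, 0.2, -0.7]
grip_width: 0.0001
gripper_force: 0.0
```

Call:
{"name": "arm_command", "arguments": {"rows": [{"fingers": -1,"x": 0,"y": 0,"z": 0.001,"ax": 0,"ay": 0,"az": 0},{"fingers": -1,"x": 0,"y": 0,"z": 0,"ax": 0,"ay": 0,"az": 0}]}}

```text
clock: 11.02
tcp_pos: [0.4932, -0.0494, 0.1153]
orientation: [3.141, 0.061, 0.001]
contact_force: [-0.1, -0.2, 0.3]
grip_width: 0.0003
gripper_force: 0.1
```

Call:
{"name": "arm_command", "arguments": {"rows": [{"fingers": -1,"x": 0,"y": 0,"z": 0.001,"ax": 0,"ay": 0,"az": 0},{"fingers": -1,"x": 0,"y": 0,"z": 0.001,"ax": 0,"ay": 0,"az": 0},{"fingers": -1,"x": 0,"y": 0,"z": 0,"ax": 0,"ay": 0,"az": 0}]}}

```text
clock: 11.27
tcp_pos: [0.4932, -0.0494, 0.114]
orientation: [3.141, 0.061, 0.001]
contact_force: [-3.4, -0.6, 9.6]
grip_width: 0.0004
gripper_force: 5.0
```

Call:
{"name": "arm_command", "arguments": {"rows": [{"fingers": -1,"x": 0,"y": 0,"z": 0.0005,"ax": 0,"ay": 0,"az": 0},{"fingers": -1,"x": 0,"y": 0,"z": 0,"ax": 0,"ay": 0,"az": 0},{"fingers": -1,"x": 0,"y": 0,"z": 0,"ax": 0,"ay": 0,"az": 0},{"fingers": -1,"x": 0,"y": 0,"z": 0,"ax": 0,"ay": 0,"az": 0}]}}

```text
clock: 11.6
tcp_pos: [0.4933, -0.0493, 0.1139]
orientation: [3.141, 0.061, 0.001]
contact_force: [-4.9, 1.1, 14.4]
grip_width: 0.0003
gripper_force: 7.5
```

Call:
{"name": "arm_command", "arguments": {"rows": [{"fingers": -1,"x": 0,"y": 0,"z": -0.01,"ax": 0,"ay": 0,"az": 0},{"fingers": -1,"x": 0,"y": 0,"z": -0.03,"ax": 0,"ay": 0,"az": 0},{"fingers": -1,"x": 0,"y": 0,"z": -0.035,"ax": 0,"ay": 0,"az": 0},{"fingers": -1,"x": 0,"y": 0,"z": -0.035,"ax": 0,"ay": 0,"az": 0},{"fingers": -1,"x": 0,"y": 0,"z": -0.035,"ax": 0,"ay": 0,"az": 0},{"fingers": -1,"x": 0,"y": 0,"z": -0.035,"ax": 0,"ay": 0,"az": 0},{"fingers": -1,"x": 0,"y": 0,"z": -0.03,"ax": 0,"ay": 0,"az": 0},{"fingers": -1,"x": 0,"y": 0,"z": 0,"ax": 0,"ay": 0,"az": 0},{"fingers": -1,"x": 0,"y": 0,"z": 0,"ax": 0,"ay": 0,"az": 0}]}}

```text
clock: 12.35
tcp_pos: [0.4939, -0.0494, 0.3247]
orientation: [3.14, 0.061, 0.007]
contact_force: [-0.4, -0.6, -1.3]
grip_width: 0.0002
gripper_force: 0.0
```

```bash
python3 - <<'E'
from bench import r
from h import *
for n in("side","top"):
    f=r.grab_frame(n)
    q=cloud(f).reshape(-1,3)
    m=q[(abs(q[:,0]-.491)<.075)&(q[:,1]>-.17)&(q[:,1]<-.01)&(q[:,2]>.07)&(q[:,2]<.13)]
    A=np.c_[m[:,:2]-[.49,-.09],np.ones(len(m))];c=np.linalg.lstsq(A,m[:,2],rcond=None)[0]
    print(n,len(m),"lid slope,z",c.round(4))
    if n=="side":cv2.imwrite("pics/side3.png",f["frame"][50:300,150:470,::-1].repeat(2,0).repeat(2,1))
E
```

```text
side 4782 lid slope,z [0.0028 0.0018 0.0964]
top 3660 lid slope,z [0.0015 0.0054 0.0964]
```

View pics/side3.png

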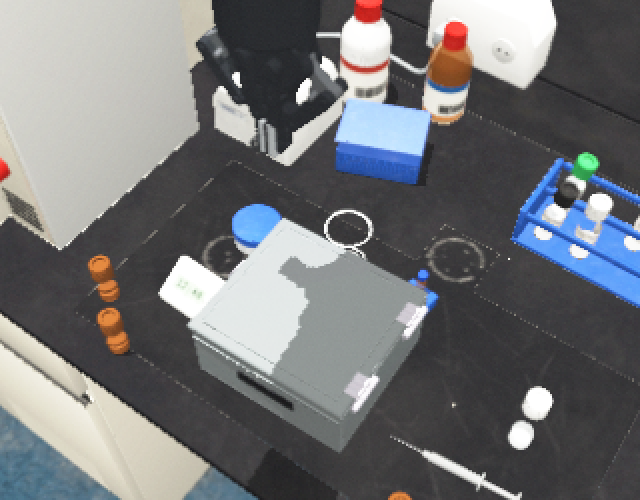

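The picture shows the lid lying flat on the case, centred near crop (310,320), with a cloud slope under 0.006. The bystanders are where they were and the arm is clear, so I'm handing in.

```bash
python3 -c "
from bench import r
print(r.hand_in())"
```

```text
the job is handed in; nothing more can be done
None
```

I folded the keeper flap flat, then swung the lid shut over it with light pushes, and handed the job in at about 12.5 s; camera depth showed both lying flat, and hand-in returned no verdict.

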